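# Click the green battery into its desk charger

## Robot

A 6-joint arm with a two-finger parallel gripper is mounted at the origin on a cart in front of the work surface, level with it; the furniture and walls round the work are solid. World frame = base frame: x ahead of the robot, y to its left, z up, the work surface at z = 0. Lengths are in m, angles in degrees, forces in N, time in s.
With the tool pointing down it reaches from about 0.25 to 0.725 m from the base axis. Payload 9.7 kg.
Tool frame: the origin (TCP) lies midway between the tips of the shut fingers; the grasp point (between the pads) lies 19 mm behind it (bot.hold_point_z is the distance from the TCP to the grasp point, in m); z points along the fingers, y is the line along which they close (so a half turn about z gives the same grasp; the last joint's range is limited). The gripper opens to 85 mm and grips with 20 to 120 N. Pads are 22 mm wide; open, the fingers measure 114 mm over their backs; the gripper's body (76 mm by 85 mm) begins 54 mm behind the grasp point. The pads swing forward as they close: fully open they stand 13 mm farther back than shut.
Start: joints at [-76.776, 4.979, 10.078, 95.1, 0, 90], TCP at [0.126, -0.535, 0.231] pointing down, gripper open.
Joint ranges: [-179.16, 179.16], [-48.56, 103.87], [-65.8, 70.77], [-126.05, 130.52], [-82.76, 87.17], [-180, 180]. Speed limits (degrees/s): [127.2, 127.2, 147.25, 180, 180, 180].

## Interface

Orientations are given as [roll, pitch, yaw] about the fixed x, y, z axes, in that order (R = Rz(yaw) Ry(pitch) Rx(roll)).
In Python, from workcell import bot gives the robot as it stands.
- The arm moves only by the tool play_rows, never from a script. Its argument "steps" is a list that holds one entry, the list of rows, each a list of 4 numbers: the shift along the tool's x, y, z in m, then the turn about the tool's z in rad. In form: [[[tx, ty, tz, yaw], ...]]. A call has exactly 5 rows; each row shifts and turns the commanded pose from where the row before left it, along the tool's axes as they then stand; what a row does not reach is not made up. A row lasts 1/12 s, in which the tool goes at most 41.7 mm and 7.16 degrees, less where a joint would pass 70% of its speed; a pose out of reach is approached as far as the arm can. A call is refused whole if a number of a shift passes 0.0417 or a number of a turn 0.125, either way. A call with a gripper value outside its range is refused whole. "gripper" is the finger opening in m, from 0 to 0.0854, set as the call begins (left out, the last holds). The fingers move at their own pace and stop on an object; "squeeze" is the grip in N (left out, the last holds). Time passes only in rows, so rows that do not move let the fingers close, or fill a call up. It gives the time, the measured TCP pose, the force, the opening and the grip force at its end, in the units of the state.
- bot.get_obs(): the state, without advancing time (a new reading comes with each control period).
- bot.camera(name): name is "side" or "top"; returns a dict with "img" (400x640x3 uint8, blue, green, red), "vfov" (degrees; the focal length in pixels is half the picture's height over the tangent of half this angle, whatever the lens; pixels are square), "cx", "cy" (the principal point, pixels), "D" ([k1, k2, p1, p2, k3] as OpenCV has them; the pictures are not rectified), "xyz" and "attitude" of the camera in the world. Camera axes: x right, y down, z forward; pixel columns grow to the right and rows downward; lengths in m; the calibration is good to about 2 mm. A picture is of the moment at which its call begins. There is no depth.
- bot.job_done(): hands the job in; it is judged then, once.
The state is a dict: "time": time; "q": joint angles; "qd": joint speeds; "joint_efforts": joint torques, N m; "ee_pos": TCP position; "tcp_rot": TCP orientation; "wrist_force": force on the tool from outside, world axes, zero at the start; "torque": the same for the moment, N m; "opening": finger opening in m; "grasp_force": force on a finger pad.
Only numpy, scipy, OpenCV 4.12 (cv2) and the standard library are available. Lean on these libraries where they do the work, as an engineer would, in place of code of your own. Each camera call takes 0.05 s, during which the arm holds its last target. There are 200 camera calls.

## Task

The green-topped battery is flat. Stand it, foot first, in the cup of the desk charger and press it straight down past the sprung ball until it clicks and is fully home, then let go. Leave the orange-topped battery standing where it is.

Things in the scene. Friction and masses are not known exactly. Their poses are not given: they have to be found in the camera images.
- green_cell: Battery to charge: upright round stick, 30 mm diameter, 85 mm tall, black below, green from 50 to 85 mm up (grip there), 90 g. Origin: centre of its foot, z up. Foot tapered (22 mm at the bottom, full width 6 mm up); a groove 22 mm across runs all round it 18 mm up: its turn does not matter. The orange battery and an oil bottle (37 mm wide, 94 tall) stand 90 mm off or more.
- orange_cell: An equal battery with an orange upper part; same size, same origin. Stays standing where it is.
- charger: Desk charger, fixed; origin at desk level on the axis of its cup, z up. Black base plate 124 x 84 x 10 mm, round grey cup: bore 34 mm, floor 10 mm above the origin, flaring from 31 mm up to 50 mm wide at the rim, 50 mm up (58 outside). Battery fully home: foot on the floor, 10 mm above the origin, top at 95 mm. On its +x side an aluminium barrel, to 49 mm off the axis, holds the ball.
- ball (a joint): Sprung 10 mm steel ball in the cup wall, on the charger's +x side, 28 mm above its origin. 0 = fully out (6 mm into the bore, or in the battery's groove); grows to 0.006 m as pushed back. Spring 2 N at 0, 6 N at 4 mm. The battery's foot meets it about 18 mm above home; its own weight does not pass it, a push down of 3 to 10 N does, or up to 25 N if some mm off the axis.
There are look-alikes about, which are no part of the job. Leave any purple look-alike of the green_cell alone.

How it is judged (in metres and radians):
On the way:
1. the green battery is pressed home by the robot: foot within 4 mm of the cup's floor, ball out in its groove, robot still touching it (z of green_cell in the frame of charger below 0.014 m and horizontal distance between green_cell and charger below 0.005 m and value of joint ball below 0.002 m and contact force between any of the fingers, the arm and green_cell above 0.3 N), for 0.05 s.
At the end, for the whole second after the job is handed in: The green battery stands upright (within 10 degrees) in the charger's cup, within 5 mm of its axis, foot within 4 mm of the cup's floor, the sprung ball back out in its groove (within 2 mm of fully out), released and at rest; the orange battery stands upright within 20 mm of where it was (z of green_cell in the frame of charger below 0.014 m and horizontal distance between green_cell and charger below 0.005 m and angle between each of green_cell, orange_cell's own z axis and vertical below 0.17 rad and value of joint ball below 0.002 m and linear speed of green_cell below 0.02 m/s and distance of orange_cell from where it was at the start of the episode below 0.02 m); the robot touches nothing.
It fails at once if the orange battery is moved by more than 20 mm or knocked over (distance of orange_cell from where it was at the start of the episode above 0.02 m or angle between orange_cell's own z axis and vertical above 0.4 rad).
It also fails if it takes over 38 s, if anything falls off the work surface, if the arm or the gripper's body presses on something with over 40 N, if the wrist force passes 120 N, or if a joint passes its speed limit or range.

## Working session

There is one attempt and no reset: what is moved stays moved. The work goes in short steps, Python scripts to look and compute and a tool call to move; the robot and the scene stay as the last step left them, time stands still between calls to the robot, and variables do not carry over. Pictures are saved under pics/ and viewed, at most 10 in all, crops included, and the job is handed in when it is done.

Besides the shell and the picture viewer there is one more tool, called in YAML: its name, and indented under it one key for each argument. play_rows: Moves the arm, as the interface text tells. Its arguments: {"type":"object","properties":{"steps":{"type":"array","items":{"type":"array","items":{"type":"array","items":{"type":"number"}}}},"gripper":{"type":"number"},"squeeze":{"type":"number"}},"required":["steps"]}

```bash
mkdir -p pics
python3 - <<'E'
from workcell import bot
import cv2
o=bot.get_obs();print(o)
for n in("side","top"):
    c=bot.camera(n);cv2.imwrite(f"pics/{n}0.png",c["img"]);print({k:v for k,v in c.items() if k!="img"})
E
```

```text
{'time': 0.0, 'q': array([-7.67759651e+01,  5.01227264e+00,  1.00350554e+01,  9.50991995e+01,
        2.37086373e-04,  8.99994346e+01]), 'qd': array([ 0.03907931,  0.02566159, -0.03427555,  0.04397882,  0.11763019,
       -0.10294994]), 'joint_efforts': array([ 6.33470103e-03, -5.20391393e+01,  4.64804292e+01,  1.62957434e-02,
        3.60565846e-04, -2.26377585e-05]), 'ee_pos': array([ 0.12576804, -0.53519964,  0.2305772 ]), 'tcp_rot': array([-1.79923583e+02, -2.37840225e-04,  1.32246000e+01]), 'wrist_force': array([0.30085944, 0.6789756 , 0.3552952 ]), 'torque': array([ 0.05229759, -0.01770672,  0.01688379]), 'grasp_force': 0.0, 'opening': 0.0856745276263579}
{'vfov': 45.53746979598293, 'cx': 324.68210219983007, 'cy': 190.56081633457745, 'D': array([-0.14269979,  0.        ,  0.        ,  0.        ,  0.        ]), 'xyz': array([0.38042091, 0.87433557, 0.61278645]), 'attitude': array([-124.26545261,   -0.61235243, -167.94735334])}
{'vfov': 52.81367253833649, 'cx': 323.0210912006244, 'cy': 198.17962014741005, 'D': array([-0.01788977,  0.        ,  0.        ,  0.        ,  0.        ]), 'xyz': array([0.39159152, 0.09752962, 0.89116513]), 'attitude': array([-170.01858319,   -2.04957101,  -90.63192081])}
```

View pics/side0.png

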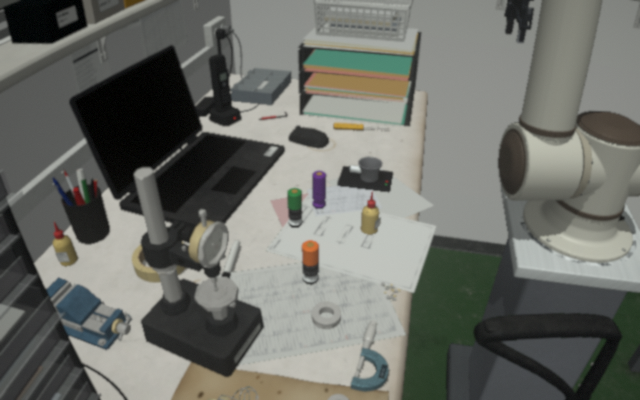

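View pics/top0.png

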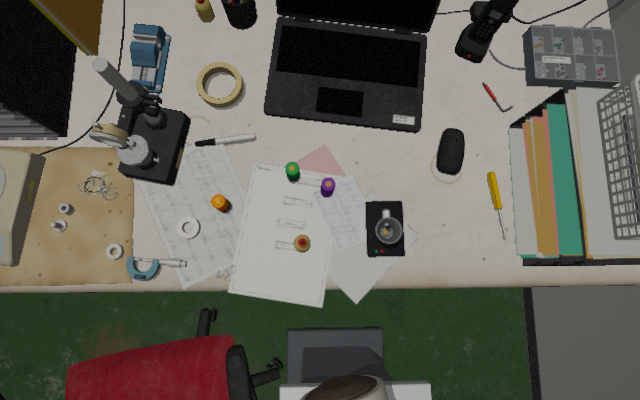

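The side view shows a green-topped cell at (294,207), a purple one at (319,190), an orange one at (311,262), the oil bottle at (370,217) and the charger at (366,175). In the top view these are at (292,171), (328,187), (220,203), (302,243) and (388,230). There is only one green-topped cell, and the purple one is the decoy. Next I measure positions and confirm in one crop.

```bash
cat > h.py <<'E'
from workcell import bot
import cv2,numpy as np
from scipy.spatial.transform import Rotation as R
def setup(c):
    f=200/np.tan(np.radians(c["vfov"]/2))
    K=np.array([[f,0,c["cx"]],[0,f,c["cy"]],[0,0,1]])
    return K,R.from_euler("xyz",c["attitude"],degrees=True).as_matrix()
def ray(c,uv):
    K,M=setup(c)
    p=cv2.undistortPoints(np.array([[uv]],float),K,c["D"])[0,0]
    return M@np.array([p[0],p[1],1])
def plane(c,uv,z):
    d=ray(c,uv); return c["xyz"]+d*(z-c["xyz"][2])/d[2]
def proj(c,P):
    K,M=setup(c)
    rv=cv2.Rodrigues(M.T)[0]
    return cv2.projectPoints(np.array([P],float),rv,-M.T@c["xyz"],K,c["D"])[0][0,0]
def two(a,ua,b,ub):
    A,B=ray(a,ua),ray(b,ub)
    s=np.linalg.lstsq(np.c_[A,-B],b["xyz"]-a["xyz"],rcond=None)[0]
    p,q=a["xyz"]+A*s[0],b["xyz"]+B*s[1]
    return (p+q)/2,np.linalg.norm(p-q)
def blob(img,lo,hi,box):
    h=cv2.cvtColor(img,cv2.COLOR_BGR2HSV);m=cv2.inRange(h,lo,hi)
    k=np.zeros_like(m);x0,y0,x1,y1=box;k[y0:y1,x0:x1]=m[y0:y1,x0:x1]
    n,l,s,ce=cv2.connectedComponentsWithStats(k)
    i=1+np.argmax(s[1:,4]);return ce[i],s[i]
E
python3 - <<'E'
from h import *
t=bot.camera("top");s=bot.camera("side")
a=t["img"][140:270,270:420];b=s["img"][145:255,270:400]
cv2.imwrite("pics/crop1.png",np.hstack([cv2.resize(a,(400,347),interpolation=2),cv2.resize(b,(400,347),interpolation=2)]))
for n,lo,hi,bt,bs in [("green",(45,80,30),(85,255,255),(275,150,315,190),(280,180,310,235)),
  ("purple",(125,80,30),(160,255,255),(310,170,345,205),(308,165,330,212)),
  ("orange",(3,150,80),(18,255,255),(205,190,235,215),(295,235,325,275))]:
    ct,st=blob(t["img"],lo,hi,bt);cs,ss=blob(s["img"],lo,hi,bs)
    print(n,ct,st,cs,ss,plane(t,ct,.08),two(t,ct,s,cs))
E
```

```text
green [292.21935484 170.71612903] [286 162  13  18 155] [294.07075472 199.54245283] [288 189  13  21 212] [0.59201229 0.12995767 0.08      ] (array([0.59565508, 0.1305578 , 0.06446034]), np.float64(0.0003838714902328175))
purple [327.09782609 187.30978261] [321 178  14  19 184] [318.53550296 190.0591716 ] [313 173  12  35 338] [0.55677211 0.0582861  0.08      ] (array([0.56320605, 0.05643874, 0.04332618]), np.float64(0.002033320387084811))
orange [220.79220779 203.81818182] [211 195  16  15  77] [309.8668942  253.21501706] [303 241  15  25 293] [0.52350174 0.27418962 0.08      ] (array([0.52697873, 0.27781295, 0.06381709]), np.float64(0.0016743506487696897))
```

View pics/crop1.png

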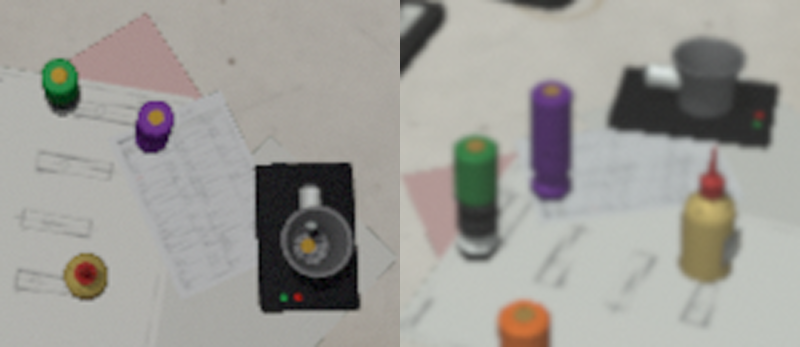

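The crop confirms it: green at crop left (60,80), with a black lower part and a groove. Purple is a separate, all-purple look-alike. The charger's barrel points up in the top image, which is roughly world +x, and the cup rim is at about (389,231). Now I refine the axes.

Run:
```python
from h import *
t=bot.camera("top");s=bot.camera("side")
for n,bt,bs in [("greenbtn",(286,161,300,174),(289,188,301,196)),("orangebtn",(211,194,231,213),None)]:
    lo,hi=(12,100,90),(32,255,255)
    ct,st=blob(t["img"],lo,hi,bt);print(n,ct,st,plane(t,ct,.085))
    if bs:
        cs,ss=blob(s["img"],lo,hi,bs);print(cs,ss,two(t,ct,s,cs))
# top cup: grey over black plate
g=cv2.cvtColor(t["img"],cv2.COLOR_BGR2GRAY)
np.set_printoptions(linewidth=250)
print("t",g[231,362:412]);print(g[208:260,389])
gs=cv2.cvtColor(s["img"],cv2.COLOR_BGR2GRAY)
print("s");print(gs[156:188:2,350:392])
up=cv2.resize(t["img"][195:262,358:418],None,fx=8,fy=8,interpolation=cv2.INTER_CUBIC)[:, :480]
us=cv2.resize(s["img"][150:195,335:395],None,fx=5,fy=5,interpolation=cv2.INTER_CUBIC)
cv2.imwrite("pics/c2.png",np.hstack([up,cv2.copyMakeBorder(us,0,536-225,0,0,0)]))
```

```text
greenbtn [291.66666667 167.875     ] [289 166   6   5  24] [0.59678194 0.13090596 0.085     ]
[294.16666667 190.91666667] [292 190   5   3  12] (array([0.59562141, 0.13077176, 0.08562762]), np.float64(0.0019496566004906135))
orangebtn [218.18674699 201.1746988 ] [211 194  16  15 166] [0.52810969 0.27849215 0.085     ]
t [171 172 169 170 132  19  30  25  23  23  32  27  23  76  90  72  49  52  68  85  93 108 119 119 120 104  87  84  91 107 102  69  56  58  63  63  69  69  86  94  72 117 159 166 165 164 165 165 166 164]
[ 20  31  78 116 117 117 123 126 120 106  89  53  62  55  53  53  57  45  37  38  52  69  62  84 101  97 103  97 102  99  82  62  61  65  86  87  16  11  16  16  16  25  26  25  28  26  28  13 114 165 166 165]
s
[[186 187 188 188 187 187 185 185 185 183 182 180 176 173 168 160 157 151 150 152 157 160 165 170 173 175 177 179 180 182 185 185 187 186 187 188 188 187 187 187 187 185]
 [186 188 188 187 188 186 185 184 180 171 156 139 125 115 109 105 105 104 105 106 110 112 115 116 119 123 132 144 156 167 175 181 185 185 186 188 186 187 185 185 185 184]
 [186 186 186 188 187 
[... 1672 characters left out ...]
45  45  49  77]
 [ 45  46  45  43  44  44  45  45  45  44  47  51  57  66  70  75  75  77  77  76  75  72  70  68  65  60  55  46  43  44  40  42  43  43  47  51  57  56  49  45  57 104]
 [ 44  47  44  45  44  45  45  45  44  45  45  43  46  45  50  53  54  56  58  56  55  56  54  50  50  45  44  44  44  45  45  44  45  47  50  57  63  59  51  47  59 107]
 [ 46  46  46  46  44  46  45  46  46  44  44  44  46  44  46  45  45  46  45  45  45  43  45  45  45  45  45  45  45  43  43  44  44  45  57  70  71  59  47  49  75 123]
 [ 65  61  58  59  58  58  58  50  46  46  46  47  46  48  45  46  46  45  46  45  46  45  44  44  46  46  44  44  44  45  46  44  43  45  48  48  50  47  46  56 105 155]]
```

View pics/c2.png

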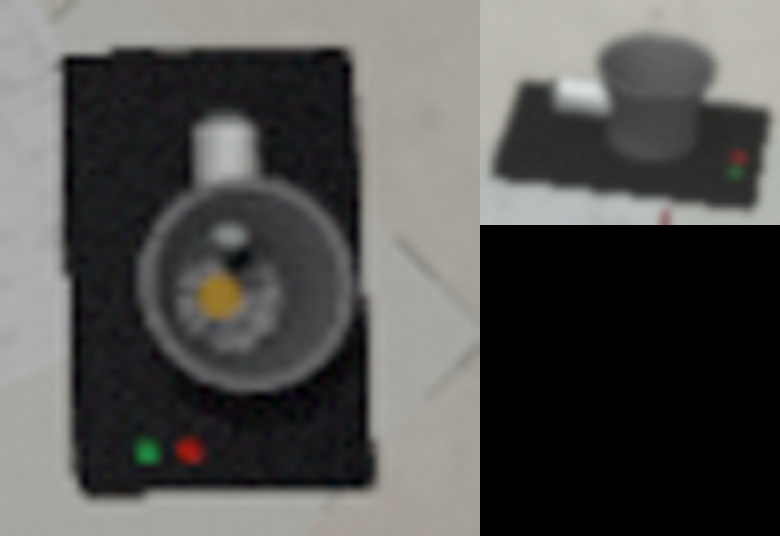

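The top crop shows the rim centred at (245,282), which is image (388.2,229.8), and the gold floor contact at (222,296), which is (385.3,231.6). In the side crop the rim spans x 118–236.

Run:
```python
from h import *
t=bot.camera("top");s=bot.camera("side")
P=plane(t,(388.2,229.8),.05);F=plane(t,(385.3,231.6),.011);print(P,F)
for z in (.01,.05):print(z,proj(s,[P[0],P[1],z]),proj(t,[P[0],P[1],z]))
# side: rim horizontal extent
th=np.linspace(0,6.28,60);e=np.array([proj(s,[P[0]+.029*np.cos(a),P[1]+.029*np.sin(a),.05]) for a in th]);print(e.min(0),e.max(0))
e=np.array([proj(t,[P[0]+.029*np.cos(a),P[1]+.029*np.sin(a),.05]) for a in th]);print("t",e.min(0),e.max(0))
G=np.array([.5962,.1309]);
print(proj(s,[G[0],G[1],.085]))
print("d bottle",plane(t,(302,243),.085), "green r",np.hypot(*G),"az",np.degrees(np.arctan2(G[1],G[0])),"ch az",np.degrees(np.arctan2(P[1],P[0])))
# plate direction
for u in [(358+75/8,195+60/8),(358+85/8,195+488/8),(358+350/8,195+50/8),(358+370/8,195+485/8)]:print(plane(t,u,.01))
```

```text
[ 0.4711098  -0.07083937  0.05      ] [ 0.4708794  -0.07205973  0.011     ]
0.01 [368.13333408 176.96154235] [384.66120501 231.54166004]
0.05 [369.19087997 162.35596472] [388.2 229.8]
[356.63647535 156.04336974] [381.75790426 168.96151603]
t [374.52446643 216.13559753] [401.85282905 243.60890387]
[293.3948517  191.04415945]
d bottle [0.442814   0.11000221 0.085     ] green r 0.6104008928564898 az 12.383216714127997 ch az -8.551330292929032
[ 0.53617087 -0.03448957  0.01      ]
[ 0.41808054 -0.03369409  0.01      ]
[ 0.53860339 -0.11188325  0.01      ]
[ 0.41805504 -0.11201419  0.01      ]
```

play_rows:
  steps:
    - [[0,0,0,-0.12],[0,0,0,-0.12],[0,0,0,-0.12],[0,0,0,-0.12],[0,0,0,-0.12]]
  gripper: 0.065

```text
time: 0.82
ee_pos: [0.1258, -0.5354, 0.2313]
tcp_rot: [180.0, 0.0, 47.9]
wrist_force: [0.6, -0.2, -0.8]
opening: 0.0652
grasp_force: 0.0
```

play_rows:
  steps:
    - [[0,0,0,-0.11],[0,0,0,-0.11],[0.02,0.002,0,0],[0.04,0.004,0,0],[0.04,0.004,0,0]]

```text
time: 1.23
ee_pos: [0.1841, -0.453, 0.2307]
tcp_rot: [-180.0, -0.0, 60.1]
wrist_force: [1.3, 0.2, 1.1]
opening: 0.0651
grasp_force: 0.0
```

play_rows:
  steps:
    - [[0.04,0.004,0,0],[0.04,0.004,0,0],[0.04,0.004,0,0],[0.04,0.004,0,0],[0.04,0.004,0,0]]

```text
time: 1.65
ee_pos: [0.3015, -0.2883, 0.2315]
tcp_rot: [180.0, 0.0, 60.2]
wrist_force: [0.7, -0.8, -0.2]
opening: 0.0648
grasp_force: 0.0
```

play_rows:
  steps:
    - [[0.04,0.004,0,0],[0.04,0.004,0,0],[0.04,0.004,0,0],[0.04,0.004,0,0],[0.04,0.004,0,0]]

```text
time: 2.07
ee_pos: [0.4184, -0.1244, 0.2316]
tcp_rot: [179.9, -0.0, 60.2]
wrist_force: [0.7, -1.1, 0.1]
opening: 0.0647
grasp_force: 0.0
```

```bash
python3 -c "
from h import *
o=bot.get_obs();print(o['time'],o['q'],o['ee_pos'],o['tcp_rot'],o['opening'],bot.hold_point_z)
M=R.from_euler('xyz',o['tcp_rot'],degrees=True).as_matrix();print(M.T@(np.array([.596,.131,.051])-o['ee_pos']))"
```

```text
2.0667 [-1.65570055e+01 -1.04939550e+01 -4.75094020e+00  9.56878067e+01
 -2.89232870e-03  1.03231753e+02] [ 0.41838152 -0.12439818  0.2316071 ] [ 1.79945596e+02 -9.82105896e-03  6.02112450e+01] 0.06472240728053658 0.0187
[0.30986117 0.0270942  0.18068602]
```

play_rows:
  steps:
    - [[0.04,0.004,0,0],[0.04,0.004,0,0],[0.04,0.004,0,0],[0.04,0.003,0,0],[0.04,0.003,0,0]]

```text
time: 2.48
ee_pos: [0.5334, 0.0404, 0.2313]
tcp_rot: [180.0, -0.0, 60.2]
wrist_force: [0.5, -0.5, 0.3]
opening: 0.065
grasp_force: 0.0
```

play_rows:
  steps:
    - [[0.04,0.003,0,0],[0.04,0.003,0,0],[0.03,0.003,0,0],[0,0,0.03,0],[0,0,0.03,0]]

```text
time: 2.9
ee_pos: [0.597, 0.1314, 0.1714]
tcp_rot: [179.9, -0.1, 60.3]
wrist_force: [0.3, -0.8, -1.1]
opening: 0.0652
grasp_force: 0.0
```

Run:
```python
from h import *
o=bot.get_obs();print(o['time'],o['q'],o['ee_pos'],o['tcp_rot'])
M=R.from_euler('xyz',o['tcp_rot'],degrees=True).as_matrix();print(M.T@(np.array([.596,.131,.051])-o['ee_pos']))
t=bot.camera("top");s=bot.camera("side")
print(proj(t,o['ee_pos']),proj(s,o['ee_pos']))
a=t["img"][110:230,230:350];b=s["img"][120:240,240:360]
cv2.imwrite("pics/c3.png",np.hstack([cv2.resize(x,(400,400),interpolation=2) for x in(a,b)]))
```

```text
2.9 [1.24090736e+01 1.24808313e+01 1.18638865e+01 8.92021587e+01
 2.38769616e-03 1.32060731e+02] [0.59701944 0.13137452 0.17138621] [ 1.79867295e+02 -1.22958390e-01  6.03484889e+01]
[-0.00108816 -0.00097948  0.12038221]
[289.50171312 156.17232503] [291.71291101 152.8219206 ]
```

View pics/c3.png

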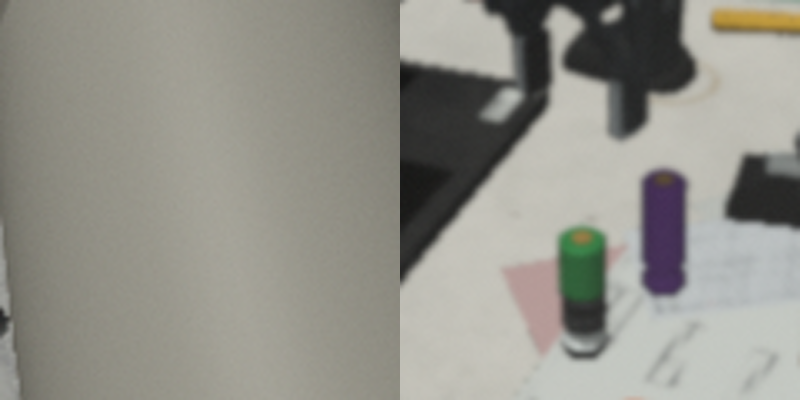

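The side crop shows the open fingers on both sides above green, at about (280,148) and (307,161), well clear of purple. The top view is blocked by the arm. Descending.

play_rows:
  steps:
    - [[-0.001,-0.001,0.02,0],[0,0,0.02,0],[0,0,0.02,0],[0,0,0.02,0],[0,0,0.015,0]]

```text
time: 3.42
ee_pos: [0.5939, 0.1285, 0.0769]
tcp_rot: [180.0, -0.0, 60.2]
wrist_force: [-0.5, -0.4, 0.2]
opening: 0.0648
grasp_force: 0.0
```

play_rows:
  steps:
    - [[0,0,0.015,0],[0,0,0.01,0],[0,0,0,0],[0,0,0,0],[0,0,0,0]]

```text
time: 3.83
ee_pos: [0.5945, 0.1289, 0.053]
tcp_rot: [179.9, -0.1, 60.2]
wrist_force: [0.0, 0.0, 0.5]
opening: 0.0654
grasp_force: 0.0
```

play_rows:
  steps:
    - [[0,0,0,0],[0,0,0,0],[0,0,0,0],[0,0,0,0],[0,0,0,0]]
  gripper: 0.02
  squeeze: 60

```text
time: 4.25
ee_pos: [0.5943, 0.129, 0.0522]
tcp_rot: [179.9, -0.1, 60.2]
wrist_force: [-0.1, -0.3, 5.1]
opening: 0.0285
grasp_force: 59.7
```

play_rows:
  steps:
    - [[0,0,0,0],[0,0,0,0],[0,0,0,0],[0,0,0,0],[0,0,0,0]]

```text
time: 4.67
ee_pos: [0.5943, 0.129, 0.0523]
tcp_rot: [179.9, -0.1, 60.2]
wrist_force: [-0.5, 0.6, 5.9]
opening: 0.0283
grasp_force: 59.7
```

play_rows:
  steps:
    - [[0,0,-0.01,0],[0,0,-0.03,0],[0,0,-0.03,0],[0,0,-0.03,0],[0,0,-0.02,0]]

```text
time: 5.08
ee_pos: [0.5939, 0.129, 0.1748]
tcp_rot: [179.9, -0.1, 60.2]
wrist_force: [0.0, 0.1, 0.3]
opening: 0.0285
grasp_force: 59.2
```

play_rows:
  steps:
    - [[-0.01,0,-0.01,0],[-0.025,0,0,0],[-0.03,-0.002,0,0],[-0.03,-0.002,0,0],[-0.03,-0.001,0,0]]

```text
time: 5.5
ee_pos: [0.5256, 0.0216, 0.1804]
tcp_rot: [-179.9, 0.1, 60.2]
wrist_force: [-0.2, -1.0, -1.0]
opening: 0.0286
grasp_force: 59.3
```

play_rows:
  steps:
    - [[-0.03,-0.001,0,0],[-0.03,-0.001,0,0],[-0.03,-0.001,0,0],[-0.02,0,0,0],[-0.003,0,0,0]]

```text
time: 5.92
ee_pos: [0.4662, -0.0761, 0.1809]
tcp_rot: [-180.0, 0.1, 60.1]
wrist_force: [-0.4, -0.2, -1.5]
opening: 0.0287
grasp_force: 59.3
```

play_rows:
  steps:
    - [[0,0,0.02,0],[0,0,0.02,0],[0,0,0.015,0],[0,0,0,0],[0,0,0,0]]

```text
time: 6.33
ee_pos: [0.4678, -0.0735, 0.1256]
tcp_rot: [-179.9, 0.0, 60.2]
wrist_force: [-0.7, -0.4, -0.4]
opening: 0.0288
grasp_force: 59.3
```

Run:
```python
from h import *
o=bot.get_obs();print(o['time'],o['q'],o['ee_pos'],o['tcp_rot'],o['opening'],o['grasp_force'])
t=bot.camera("top");s=bot.camera("side")
fz=o['ee_pos'][2]-.052
for P in ([.471,-.0715,.05],[o['ee_pos'][0],o['ee_pos'][1],fz]):print(proj(t,P),proj(s,P))
a=t["img"][170:290,330:450];b=s["img"][110:200,320:410]
cv2.imwrite("pics/c4.png",np.hstack([cv2.resize(x,(400,400),interpolation=2) for x in(a,b)]))
```

```text
6.3333 [-8.92733247e+00 -6.16635728e+00 -1.26539868e+01  8.36361496e+01
  2.43386907e-03  1.10861957e+02] [ 0.46776974 -0.07346717  0.12562068] [-1.79883469e+02  4.18055814e-02  6.02107507e+01] 0.028792197104473918 59.341389359906316
[388.51323912 229.84951383] [369.27581604 162.2184008 ]
[391.78576063 230.31084423] [371.43028441 153.06820287]
```

View pics/c4.png

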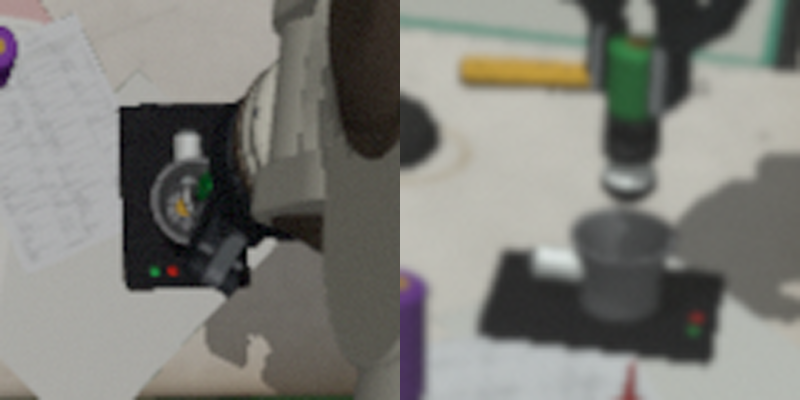

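The side crop shows the battery held upright above the cup, with the foot centre at x≈628 and the rim centre at x≈623, so about 1 mm off towards -x. This matches the TCP being 1.3 mm short. I correct that and descend, watching the force.

play_rows:
  steps:
    - [[0.0006,0.0011,0,0],[0,0,0.01,0],[0,0,0.01,0],[0,0,0.01,0],[0,0,0,0]]

```text
time: 6.85
ee_pos: [0.4686, -0.0735, 0.0935]
tcp_rot: [-179.8, 0.1, 60.2]
wrist_force: [0.3, 0.1, -1.6]
opening: 0.0283
grasp_force: 59.3
```

play_rows:
  steps:
    - [[0,0,0.004,0],[0,0,0.004,0],[0,0,0.004,0],[0,0,0,0],[0,0,0,0]]

```text
time: 7.27
ee_pos: [0.4697, -0.0737, 0.0842]
tcp_rot: [-180.0, 0.0, 60.2]
wrist_force: [-0.8, -0.3, -1.2]
opening: 0.0285
grasp_force: 59.3
```

play_rows:
  steps:
    - [[0,0,0.002,0],[0,0,0.002,0],[0,0,0.002,0],[0,0,0.002,0],[0,0,0,0]]

```text
time: 7.68
ee_pos: [0.4691, -0.0738, 0.076]
tcp_rot: [-179.9, 0.1, 60.2]
wrist_force: [-4.6, -1.3, -1.1]
opening: 0.0285
grasp_force: 59.4
```

```bash
python3 -c "
from h import *
o=bot.get_obs();print(o['ee_pos'],o['tcp_rot'],o['wrist_force'],o['torque'])"
```

```text
[ 0.46905853 -0.07384355  0.07597549] [-1.79934182e+02  6.01670250e-02  6.01945628e+01] [-4.57562944 -1.31736489 -1.05850262] [-0.2096293   0.93306134  0.0014994 ]
```

play_rows:
  steps:
    - [[0,0,0.002,0],[0,0,0.002,0],[0,0,0.002,0],[0,0,0.002,0],[0,0,0,0]]

```text
time: 8.1
ee_pos: [0.4691, -0.0736, 0.0672]
tcp_rot: [-179.9, 0.0, 60.2]
wrist_force: [-5.0, -1.0, -6.2]
opening: 0.0283
grasp_force: 59.5
```

play_rows:
  steps:
    - [[0,0,0.002,0],[0,0,0.002,0],[0,0,0.001,0],[0,0,0,0],[0,0,0,0]]

```text
time: 8.52
ee_pos: [0.4696, -0.0736, 0.0629]
tcp_rot: [-180.0, 0.0, 60.2]
wrist_force: [-2.1, -0.3, -3.9]
opening: 0.0285
grasp_force: 60.1
```

play_rows:
  steps:
    - [[0,0,0.001,0],[0,0,0.0005,0],[0,0,0,0],[0,0,0,0],[0,0,0,0]]

```text
time: 8.93
ee_pos: [0.47, -0.0737, 0.0623]
tcp_rot: [180.0, -0.0, 60.2]
wrist_force: [-4.2, 0.7, 4.5]
opening: 0.0283
grasp_force: 60.8
```

play_rows:
  steps:
    - [[0,0,0.0005,0],[0,0,0.0005,0],[0,0,0,0],[0,0,0,0],[0,0,0,0]]

```text
time: 9.35
ee_pos: [0.4701, -0.0737, 0.0622]
tcp_rot: [179.9, -0.0, 60.2]
wrist_force: [-6.9, 0.3, 12.1]
opening: 0.0286
grasp_force: 62.1
```

Pressing harder gave 12 N with no further travel, so the battery is on the floor at TCP z 0.0622, 10 mm above the grasp height. Releasing.

play_rows:
  steps:
    - [[0,0,0,0],[0,0,0,0],[0,0,0,0],[0,0,0,0],[0,0,0,0]]
  gripper: 0.065

```text
time: 9.77
ee_pos: [0.4699, -0.0737, 0.0607]
tcp_rot: [180.0, -0.0, 60.2]
wrist_force: [0.4, -0.7, -0.7]
opening: 0.0652
grasp_force: 0.0
```

play_rows:
  steps:
    - [[0,0,-0.005,0],[0,0,-0.02,0],[0,0,-0.03,0],[0,0,-0.03,0],[0,0,-0.03,0]]

```text
time: 10.18
ee_pos: [0.4695, -0.0737, 0.1773]
tcp_rot: [-180.0, 0.0, 60.2]
wrist_force: [0.3, 0.4, -0.4]
opening: 0.065
grasp_force: 0.0
```

play_rows:
  steps:
    - [[-0.04,0,-0.01,0],[-0.04,0,0,0],[-0.04,0,0,0],[-0.03,0,0,0],[0,0,0,0]]

```text
time: 10.6
ee_pos: [0.3932, -0.2073, 0.1864]
tcp_rot: [180.0, 0.1, 60.0]
wrist_force: [0.1, -0.2, -0.0]
opening: 0.0648
grasp_force: 0.0
```

Run:
```python
from h import *
t=bot.camera("top");s=bot.camera("side")
print(proj(s,[.471,-.0715,.095]),proj(t,[.471,-.0715,.095]))
a=t["img"][170:290,330:450];b=s["img"][110:200,320:410]
cv2.imwrite("pics/c5.png",np.hstack([cv2.resize(x,(400,400),interpolation=2) for x in(a,b)]))
```

```text
[370.50276844 145.09124653] [392.92531176 227.6889499 ]
```

View pics/c5.png

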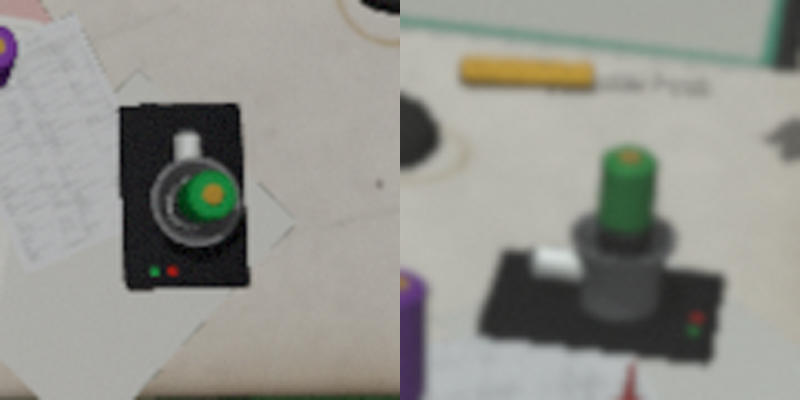

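The battery stands upright in the cup. Its button is at side (371.5,145.3) and top (393.9,228.2), about 1 px from the predicted home height of 95 mm. The gripper is clear.

```bash
python3 -c "
from workcell import bot
print(bot.job_done())"
```

```text
the job is handed in; nothing more can be done
None
```

I pressed the green battery home in the charger until it sat on the cup floor, released it, and handed the job in at about 10.7 s; the judge's result was not shown, and I kept the arm clear of the orange battery but took no final picture of it.

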